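# Hang the deep bracket basket on the balancer arm

## Robot

A 6-joint arm with a two-finger parallel gripper is mounted at the origin on the work surface. World frame = base frame: x ahead of the robot, y to its left, z up, the work surface at z = 0. Lengths are in mm, angles in rad, forces in N, time in s.
With the tool pointing down it reaches from about 275 to 1000 mm from the base axis. Payload 8.4 kg.
Tool frame: the origin (TCP) lies at the very end of the fingers, on their centre line; the grasp point (between the pads) lies 19 mm behind it; z points along the fingers, y is the direction in which the jaws open and shut (so a half turn about z gives the same grasp; the last joint's range is limited). The gripper opens to 85 mm and grips with 20 to 120 N. Pads are 22 mm wide; open, the fingers measure 114 mm over their backs; the gripper's body (76 mm by 85 mm) begins 54 mm behind the grasp point. The pads swing forward as they close: fully open they stand 13 mm farther back than shut.
Start: joints at [-1.243, 0.353, 1.633, -0, 1.155, -0.002], TCP at [202.407, -591.32, 231.281] pointing down, gripper open.
Joint ranges: [-2.63, 2.63], [-0.92, 2.1], [0.06, 2.66], [-1.3, 4.44], [0, 2.69], [-3.02, 3.02]. Speed limits (rad/s): [2.22, 2.22, 2.79, 3.14, 3.14, 3.14].

## Interface

Orientations are given as [roll, pitch, yaw] about the fixed x, y, z axes, in that order (R = Rz(yaw) Ry(pitch) Rx(roll)).
In Python, from rig import r gives the robot as it stands.
- The arm moves only by the tool move_arm, never from a script. Its argument "increments" is a list of rows, each an object of numbers: "tx", "ty", "tz": the shift along the tool's x, y, z in cm; "rx", "ry", "rz": the turn, a rotation vector about the tool's x, y, z in degrees; "gripper": the gripper's target within -1 to 1 (fully open at 1, half-way at 0, shut at -1). A call has 1 to 12 rows; each row shifts and turns the commanded pose from where the row before left it, along the tool's axes as they then stand; what a row does not reach is not made up. A row lasts 1/10 s, in which the tool goes at most 50 mm and 8.59 degrees, less where a joint would pass 70% of its speed; a pose out of reach is approached as far as the arm can. A call is refused whole if a number of a shift passes 5 or a number of a turn 8.59, either way. A call with a gripper value outside its range is refused whole. The fingers move at their own pace and stop on an object; "squeeze" is the grip in N (left out, the last holds). Time passes only in rows, so rows that do not move let the fingers close. It gives the time, the measured TCP pose, the force and the opening at its end, in the units of the state.
- r.sense(): the state, without advancing time (a new reading comes with each control period).
- r.grab_frame(name): name is "scene" or "top" or "wrist"; returns (picture, depth): 400x640x3 uint8, red, green, blue; 400x640 float32, mm along the optical axis (not along the pixel's ray), 0 where there is no reading.
- r.camera_model(name): a dict with "fx", "fy", "cx", "cy" (pixels), "R" (3x3) and "t" (3): a world point X has camera coordinates R X + t; the wrist camera has in their place "hand_eye" (4x4, takes a point from camera to tool coordinates, whose origin is the TCP and whose axes are the flange's). Camera axes: x right, y down, z forward; pixel columns grow to the right and rows downward; lengths in mm; the calibration is good to about 2 mm. A picture is of the moment at which its call begins: read the wrist's pose just before it. camera_model takes no time and is no camera call.
- r.sign_off(): hands the job in, once; it reports no verdict.
Trained networks look in the newest picture that a camera, given by its name, has taken for a name from the list of things; names that differ only in an ending like _2 or _b are one class to them, and where a whole thing is asked for, a point or a joint stands for the part that bears it (a point fixed in the world has none). Each returns a list of dicts, best first, with "confidence" (0 to 1); they miss things now and then, are a little off and sometimes report something else, mostly with a low value. They report only what shows in the picture. A call takes as long as a camera call.
- r.cut_out(query, camera): "mask" (400x640 bool, what is visible of it) and "bbox" ([left, top, right, bottom] in pixels, round what is visible of it).
- r.place_of(query, camera): "location" ([row, column] in pixels: a listed point, or the origin of a listed thing).
The state is a dict: "clock": time; "qpos": joint angles; "qvel": joint speeds; "joint_efforts": joint torques, N m; "eef_pos": TCP position; "tcp_rot": TCP orientation; "contact_force": force on the tool from outside, world axes, zero at the start; "wrist_torque": the same for the moment, N m; "opening": opening from 0.0 (shut) to 1.0 (fully open).
Only numpy, scipy, OpenCV 4.12 (cv2) and the standard library are available. Lean on these libraries where they do the work, as an engineer would, in place of code of your own. Each camera call takes 0.05 s, during which the arm holds its last target. There are 200 camera calls.

## Task

Pick up the deep, narrow steel bracket basket by its upright grip and hang it by its bail in the V-shaped cradle at the end of the spring-balanced swing arm. Ease the arm down as it takes the weight, and let go only once it carries the whole basket and has come to rest, so that it neither drops nor springs up. Leave the shallow, wide basket standing where it is.

Things in the scene. Friction and masses are not known exactly. Their poses are not given: they have to be found in the camera images.
- deep_basket: Steel cup 60 across, 60 high (mm), 0.25-0.37 kg. Origin: centre of underside, z up. 6 mm wire bail along x: uprights at x=+-28.5 up to z=112, then sloping to a mid peak, centreline z=130. Black grip on the peak: 16 (x) by 12 (y), z=130-180; pinch across x above z=155 so the fingertips clear the bail. Window under the bail: 54 wide, z=60 (rim) to 127 in the middle.
- shallow_basket: The other basket, to be left alone: same make and grip, but 84 mm across and only 28 mm high; its bail peaks at 98 mm, its grip ends at 148 mm. Origin: centre of the underside, x along its bail, z up.
- cradle (a point): Seat of the bail's peak in the V of the arm's 10 mm rod; empty 237 mm up. Frame tilts with the arm: -y points out past the free end, x level, post (230 high, foot 130 across) at y=+220. From the V the rod rises 20 mm to its tip (y=-22) and 14 mm inward (y=+22), then runs to the hinge. Bring the bail in over the tip along +y, basket's x along this x (either way), and lower it into the V.
- swing_arm (a joint): Angle (rad) the arm has sunk about its hinge, 220 mm from the V: 0 empty, sloping up 0.1 rad on its upper stop; grows as the end sinks, stop at 0.5. Spring: 0.45 N at the V lifts it off its stop, then 2.7 N m per rad. The basket sinks it 0.16-0.26 rad (35-57 mm, typically 45) by its weight; pressed farther, it springs up when let go.

How it is judged:
By the outcome, as a careful person would: the job done as asked, in the order asked, and still so for the second after the job is handed in, with the robot touching nothing.
It also fails if it takes over 48 s, if anything falls off the work surface, if the arm or the gripper's body presses on something with over 40 N, if the wrist force passes 120 N, or if a joint passes its speed limit or range.

## Working session

There is one attempt and no reset: what is moved stays moved. The work goes in short steps, Python scripts to look and compute and a tool call to move; the robot and the scene stay as the last step left them, time stands still between calls to the robot, and variables do not carry over. Pictures are saved under pics/ and viewed, about 8 in all and at most 12, crops included, and the job is handed in when it is done.

Besides the shell and the picture viewer there is one more tool, called after "Emit:" as name(argument=value, ...), one argument or row to a line, values as JSON. move_arm: Moves the arm, as the interface text tells. Its arguments: {"type":"object","properties":{"increments":{"type":"array","items":{"type":"object","properties":{"tx":{"type":"number"},"ty":{"type":"number"},"tz":{"type":"number"},"rx":{"type":"number"},"ry":{"type":"number"},"rz":{"type":"number"},"gripper":{"type":"number"}}}},"squeeze":{"type":"number"}},"required":["increments"]}

```bash
mkdir -p pics; cat > h.py <<'E'
import numpy as np, cv2
from rig import r
def px2w(cam,u,v,d):
    m=r.camera_model(cam)
    p=np.stack([(u-m['cx'])/m['fx']*d,(v-m['cy'])/m['fy']*d,d],-1)
    return (p-np.array(m['t']))@np.array(m['R'])
def cloud(cam,depth,mask):
    v,u=np.nonzero(mask&(depth>0)); return px2w(cam,u,v,depth[v,u])
def ray(cam,u,v):
    m=r.camera_model(cam);R=np.array(m['R']);c=-R.T@np.array(m['t'])
    d=R.T@np.array([(u-m['cx'])/m['fx'],(v-m['cy'])/m['fy'],1]);return c,d/np.linalg.norm(d)
def meet(a,b):
    (c1,d1),(c2,d2)=a,b
    s=np.linalg.lstsq(np.stack([d1,-d2],1),c2-c1,rcond=None)[0]
    p,q=c1+s[0]*d1,c2+s[1]*d2; return (p+q)/2,np.linalg.norm(p-q)
E
cat > a.py <<'E'
from h import *
np.set_printoptions(precision=1,suppress=True)
ims={};P={}
for c in('scene','top'):
    im,d=r.grab_frame(c); np.savez(f'{c}.npz',im=im,d=d)
    im=im[...,::-1].copy()
    for q in('deep_basket','shallow_basket','cradle','swing_arm'):
        for k in r.cut_out(q,c)[:2]:
            X=cloud(c,d,k['mask']); print(c,q,'cut',round(k['confidence'],2),k['bbox'],np.percentile(X,[2,50,98],axis=0).ravel() if len(X) else 0)
        if q!='swing_arm':
            for k in r.place_of(q,c)[:2]:
                v,u=k['location'];print(c,q,'place',round(k['confidence'],2),v,u)
                P.setdefault((q,c),(u,v)); cv2.circle(im,(int(u),int(v)),3,(0,0,255),1)
    cv2.imwrite(f'pics/{c}0.png',im)
for q in('deep_basket','shallow_basket','cradle'):
    if (q,'scene') in P and (q,'top') in P: print(q,*meet(ray('scene',*P[q,'scene']),ray('top',*P[q,'top'])))
print(r.sense())
E
python3 a.py
```

```text
scene deep_basket cut 0.6 [202.3, 172.3, 230.9, 239.6] [ 597.  -223.8    0.7  627.8 -189.9   45.3  656.2 -163.6  178. ]
scene deep_basket place 0.91 233.6 221.0
scene shallow_basket cut 0.78 [259.3, 147.2, 295.9, 205.3] [ 400.8 -251.1   -0.   439.4 -185.8   16.3  481.  -143.9  143.2]
scene shallow_basket place 0.62 193.2 280.3
scene cradle cut 0.69 [319.5, 203.5, 452.5, 277.9] [533.5  83.8 207.7 564.7 214.2 225.1 586.3 322.9 246.7]
scene cradle place 0.95 210.0 330.7
scene swing_arm cut 0.84 [320.1, 198.2, 447.6, 278.4] [375.5  37.7  -1.9 562.8 204.1 223.1 586.2 323.5 246.7]
top deep_basket cut 0.89 [394.0, 146.2, 411.9, 171.9] [ 597.  -223.2    1.   628.9 -195.3   38.3  655.1 -168.2  180.1]
top deep_basket place 0.72 163.1 403.8
top shallow_basket cut 0.76 [387.2, 213.8, 415.4, 238.7] [ 403.9 -225.2   -1.2  440.8 -185.2    8.   480.4 -147.9  148. ]
top shallow_basket place 0.66 229.3 401.6
top cradle cut 0.65 [206.7, 162.8, 307.2, 185.5] [537.8  83.3 206.5 561.8 221.4 224.9 584.4 319.  249.6]
top cradle place 0.95 165.0 298.3
top swing_arm cut 0.86 [207.8, 160.4, 308.4, 184.6] [536.8  83.3 207.2 560.9 230.1 224.3 582.3 320.7 249.6]
deep_basket [ 625.3 -200.3  -13.1] 12.936373933233627
shallow_basket [ 432.1 -188.5   -5.4] 6.204681193379931
cradle [577.4  97.3 232.9] 4.473051759447493
{'clock': 0.8, 'qpos': array([-1.2,  0.4,  1.6,  0. ,  1.2, -0. ]), 'qvel': array([-0.,  0., -0.,  0.,  0., -0.]), 'joint_efforts': array([  0. , -60.5, -34.2,   0. ,   0. ,  -0. ]), 'eef_pos': array([ 202.4, -591.3,  231.3]), 'tcp_rot': array([ 3.1, -0. ,  0.3]), 'contact_force': array([ 0.3, -0.2, -0.6]), 'wrist_torque': array([ 0., -0.,  0.]), 'opening': 1.0058404867495607}
```

```bash
cat > b.py <<'E'
from h import *
np.set_printoptions(precision=1,suppress=True)
a=cv2.imread('pics/scene0.png');b=cv2.imread('pics/top0.png')
def cr(i,x0,y0,x1,y1,w): 
    c=i[y0:y1,x0:x1]; return cv2.resize(c,(w,int((y1-y0)*w/(x1-x0))),interpolation=cv2.INTER_CUBIC)
A=cr(a,180,130,480,290,780);B=cr(b,190,140,430,250,400)
cv2.imwrite('pics/crop1.png',np.vstack([A,np.hstack([B,np.zeros((B.shape[0],380,3),np.uint8)])]))
for c,box in(('scene',(190,140,300,250)),('top',(380,135,425,250))):
    z=np.load(c+'.npz');d=z['d'];m=np.zeros(d.shape,bool);m[box[1]:box[3],box[0]:box[2]]=1
    X=cloud(c,d,m)
    for nm,lo,hi,cx in(('deep grip',137,185,628),('deep cup',15,62,628),('deep bail',66,132,628),('sh bail',35,98,440)):
        s=X[(X[:,2]>lo)&(X[:,2]<hi)&(abs(X[:,0]-cx)<60)&(abs(X[:,1]+195)<60)]
        if len(s)>2:
            w,V=np.linalg.eigh(np.cov(s[:,:2].T));print(c,nm,len(s),s.min(0),s.mean(0),s.max(0),'ax',V[:,1],np.sqrt(abs(w)))
    m[:]=0
    bb=(315,195,455,280) if c=='scene' else (205,155,312,190)
    m[bb[1]:bb[3],bb[0]:bb[2]]=1;X=cloud(c,d,m)
    s=X[(X[:,2]>195)&(X[:,2]<265)]
    L=cv2.fitLine(s[:,:2].astype(np.float32),cv2.DIST_HUBER,0,.01,.01).ravel();print(c,'arm',L,s.min(0),s.max(0))
    for y in range(60,330,8):
        t=s[(s[:,1]>=y)&(s[:,1]<y+8)]
        if len(t):print(y,len(t),np.median(t,0),t[:,2].max(),end=' | ')
    print()
E
python3 b.py
```

```text
scene deep grip 153 [ 617.9 -200.4  137.2] [ 627.9 -190.5  161.4] [ 635.3 -185.5  181.9] ax [-0.9  0.3] [3.1 5.1]
scene deep cup 681 [ 595.7 -223.8   15.3] [ 626.9 -190.8   39.6] [ 658.  -161.3   62. ] ax [0.6 0.8] [16.  23.4]
scene deep bail 143 [ 595.  -199.8   66.7] [ 629.3 -192.7  102.6] [ 658.4 -185.3  131.5] ax [-1.   0.1] [ 1.9 24.8]
scene sh bail 137 [ 402.9 -208.8   36.1] [ 443.8 -184.7   74.5] [ 480.6 -160.6   96.4] ax [-0.9  0.5] [ 2.  33.2]
scene arm [  0.2  -1.  566.1 201.3] [520.   75.  195.5] [589.4 331.1 254.5]
68 1 [584.3  75.  250.1] 250.14251023786252 | 76 26 [585.4  80.8 250.9] 254.4786912062584 | 84 33 [584.2  87.4 244.4] 251.20420498995625 | 92 35 [583.4  95.9 235. ] 241.4545775993221 | 100 27 [582.4 104.4 232.7] 236.65779155109612 | 108 22 [580.9 112.7 236.4] 241.24174456560831 | 116 20 [579.7 120.3 239.7] 245.39466824335767 | 124 27 [578.4 127.1 240.9] 243.34062142017007 | 132 24 [576.8 135.9 239.5] 244.24616467012868 | 140 27 [576.4 143.9 237.6] 241.20897593630988 | 148 28 [573.7 152.5 236.2] 239.64204422760767 | 156 25 [573.2 159.8 235.3] 240.8197378129991 |
[... 2395 characters left out ...]
5.  226.1] 229.53730896264292 | 220 14 [560.3 224.8 225.1] 228.38390666599273 | 228 12 [559.6 232.8 223.4] 227.71992657942764 | 236 12 [558.6 239.9 222.1] 226.66480859646234 | 244 12 [556.3 247.9 218.8] 226.97648670272662 | 252 12 [555.8 255.5 219.6] 223.75051416999833 | 260 15 [553.5 264.  218.1] 222.87847088468723 | 268 11 [553.7 273.3 216.3] 220.10468190129365 | 276 11 [551.8 278.9 214.4] 216.53550447066897 | 284 14 [550.7 287.7 212.9] 216.981804941401 | 292 28 [531.5 297.2 214.8] 232.42582395541174 | 300 85 [552.4 303.9 214.7] 234.53955806547572 | 308 78 [553.  311.9 218.8] 235.68527630020625 | 316 64 [559.5 319.  217.8] 235.6141462066404 | 324 13 [567.2 325.5 216.4] 233.15723914389486 |
```

View pics/crop1.png

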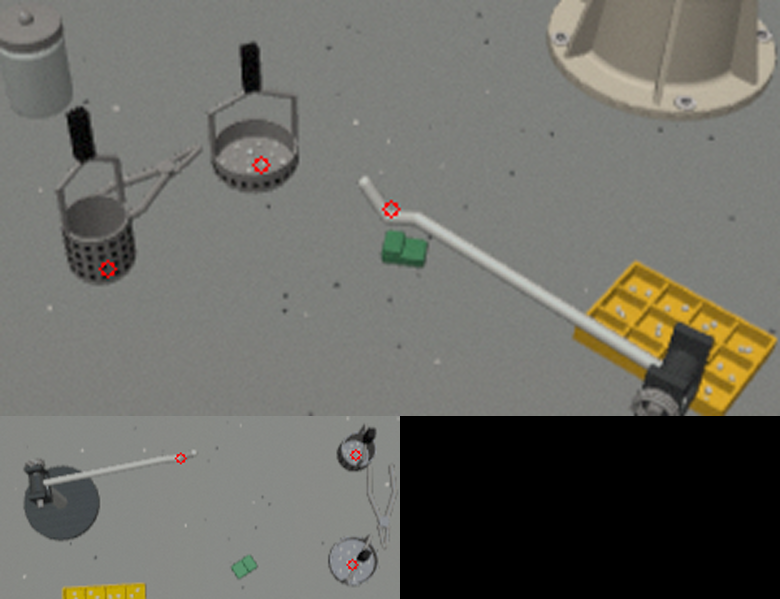

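The picture shows the deep basket at about (95,230), with pliers beside it, and the shallow one at about (255,165). The rod's V is at (391,209), with its tip at (363,181).

```bash
cat >> h.py <<'E'
from scipy.spatial.transform import Rotation as Ro
import json
def Rd(yaw): return Ro.from_euler('xyz',[np.pi,0,yaw])
def plan(segs):
    """segs: (pos, yaw, n); prints rows from the measured pose"""
    s=r.sense();p=np.array(s['eef_pos'],float);R=Ro.from_euler('xyz',s['tcp_rot'])
    for pos,yaw,n in segs:
        pos=np.array(pos,float);T=Rd(yaw);rows=[]
        for i in range(n):
            k=n-i
            dt=np.round(R.inv().apply((pos-p)/k)/10,2)
            dr=np.round(np.degrees((R.inv()*T).as_rotvec())/k,1)
            p=p+R.apply(dt*10);R=R*Ro.from_rotvec(np.radians(dr))
            q=dict(zip(('tx','ty','tz','rx','ry','rz'),[*dt,*dr]));rows.append({a:float(b) for a,b in q.items() if b})
        print(json.dumps(rows).replace('"',''))
E
python3 - <<'E'
from h import *
np.set_printoptions(precision=3,suppress=True)
m=r.camera_model('wrist');print(m)
z=np.load('scene.npz')['d'];k=np.zeros(z.shape,bool);k[125:185,175:210]=1
X=cloud('scene',z,k);X=X[X[:,2]>5];print(X.min(0),X.max(0))
h=np.array(m['hand_eye']);Rw=Rd(1.47).as_matrix()
# camera position in world relative to the TCP and optical axis
print(Rw@h[:3,3],Rw@h[:3,2])
plan([((202,-591,330),.326,2),((560,-270,330),1.47,12)])
E
```

```text
{'fx': 339.6029659326062, 'fy': 339.6029659326062, 'cx': 323.0698287289958, 'cy': 200.13387344165298, 'hand_eye': array([[  -0.   ,   -0.961,   -0.276,   69.824],
       [   1.   ,   -0.   ,    0.   ,   -0.991],
       [  -0.   ,   -0.276,    0.961, -142.149],
       [   0.   ,    0.   ,    0.   ,    1.   ]])}
[ 487.888 -504.213    5.163] [ 634.886 -186.787  180.595]
[  6.04   69.57  142.149] [-0.028 -0.275 -0.961]
[{tx: -0.01, ty: -0.02, tz: -4.94, rz: 0.1}, {tx: -0.02, ty: -0.02, tz: -4.93, rz: 0.1}]
[{tx: 3.68, ty: -1.58, rz: -5.5}, {tx: 3.82, ty: -1.22, rz: -5.5}, {tx: 3.92, ty: -0.85, rz: -5.5}, {tx: 3.98, ty: -0.47, rz: -5.4}, {tx: 4.01, ty: -0.09, rz: -5.5}, {tx: 4.0, ty: 0.3, rz: -5.4}, {tx: 3.95, ty: 0.67, rz: -5.5}, {tx: 3.87, ty: 1.04, rz: -5.4}, {tx: 3.75, ty: 1.4, rz: -5.5}, {tx: 3.6, ty: 1.76, rz: -5.4}, {tx: 3.42, ty: 2.09, rz: -5.5}, {tx: 3.19, ty: 2.41, rz: -5.4}]
```

```bash
python3 - <<'E'
from h import *
plan([((202,-591,330),.326,2),((400,-400,330),.9,6),((590,-150,330),1.47,8)])
E
```

```text
[{tx: -0.01, ty: -0.02, tz: -4.94, rz: 0.1}, {tx: -0.02, ty: -0.02, tz: -4.93, rz: 0.1}]
[{tx: 4.15, ty: -1.96, rz: -5.5}, {tx: 4.31, ty: -1.55, rz: -5.5}, {tx: 4.44, ty: -1.13, rz: -5.5}, {tx: 4.53, ty: -0.7, rz: -5.5}, {tx: 4.58, ty: -0.26, rz: -5.4}, {tx: 4.59, ty: 0.17, rz: -5.5}]
[{tx: 3.92, ty: -0.08, rz: -4.1}, {tx: 3.92, ty: 0.2, rz: -4.1}, {tx: 3.9, ty: 0.48, rz: -4.1}, {tx: 3.85, ty: 0.76, rz: -4.1}, {tx: 3.79, ty: 1.03, rz: -4.1}, {tx: 3.7, ty: 1.3, rz: -4.0}, {tx: 3.61, ty: 1.55, rz: -4.1}, {tx: 3.48, ty: 1.81, rz: -4.0}]
```

Emit:
move_arm(
  increments=[
    {"tz": -4.9},
    {"tz": -4.9},
    {"tx": 4.15, "ty": -1.95, "rz": -5.5},
    {"tx": 4.3, "ty": -1.55, "rz": -5.5},
    {"tx": 4.45, "ty": -1.15, "rz": -5.5},
    {"tx": 4.55, "ty": -0.7, "rz": -5.5},
    {"tx": 4.6, "ty": -0.25, "rz": -5.4},
    {"tx": 4.6, "ty": 0.15, "rz": -5.5},
  ],
)

```text
invalid input
```

Emit:
move_arm(
  increments=[
    {"tx": 3.9, "ty": -0.1, "rz": -4.1},
    {"tx": 3.9, "ty": 0.2, "rz": -4.1},
    {"tx": 3.9, "ty": 0.5, "rz": -4.1},
    {"tx": 3.85, "ty": 0.75, "rz": -4.1},
    {"tx": 3.8, "ty": 1.05, "rz": -4.1},
    {"tx": 3.7, "ty": 1.3, "rz": -4.0},
    {"tx": 3.6, "ty": 1.55, "rz": -4.1},
    {"tx": 3.5, "ty": 1.8, "rz": -4.0},
    {},
    {},
    {},
  ],
)

```text
invalid input
```

```bash
cat > w.py <<'E'
from h import *
import sys
np.set_printoptions(precision=1,suppress=True)
def wcloud(d,s):
    m=r.camera_model('wrist');v,u=np.nonzero(d>0);z=d[v,u]
    p=np.stack([(u-m['cx'])/m['fx']*z,(v-m['cy'])/m['fy']*z,z],1);h=np.array(m['hand_eye'])
    p=p@h[:3,:3].T+h[:3,3]
    return Ro.from_euler('xyz',s['tcp_rot']).apply(p)+s['eef_pos'],u,v
if __name__=='__main__':
    n=sys.argv[1];s=r.sense();im,d=r.grab_frame('wrist');X,u,v=wcloud(d,s)
    print(s['eef_pos'],s['tcp_rot'],s['contact_force'])
    cv2.imwrite(f'pics/{n}.png',im[...,::-1])
    Xc=X[(abs(X[:,0]-627)<60)&(abs(X[:,1]+193)<60)]
    for nm,lo,hi in(('grip',140,185),('griptop',176,184),('bail',66,133),('rim',56,63)):
        a=Xc[(Xc[:,2]>lo)&(Xc[:,2]<hi)]
        if len(a)>3:
            w,V=np.linalg.eigh(np.cov(a[:,:2].T));print(nm,len(a),a.min(0),a.mean(0),a.max(0),'yaw',np.round(np.arctan(V[1,1]/V[0,1]),3),np.sqrt(w))
E
python3 w.py w1
```

```text
[ 202.4 -591.3  231.3] [ 3.1 -0.   0.3] [ 0.3 -0.2 -0.6]
```

View pics/w1.png

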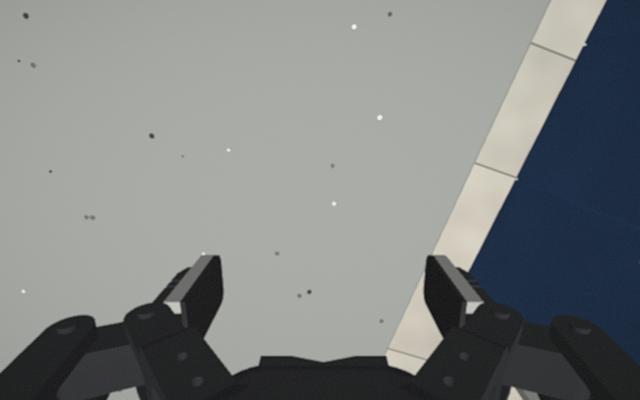

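The moves were refused, so the picture only shows the empty surface and the fingers. I'll try again with full rows.

Emit:
move_arm(
  increments=[
    {"tx": 0, "ty": 0, "tz": -4.9, "rx": 0, "ry": 0, "rz": 0, "gripper": 1},
    {"tx": 0, "ty": 0, "tz": -4.9, "rx": 0, "ry": 0, "rz": 0, "gripper": 1},
  ],
)

```text
clock: 1.05
eef_pos: [202.1, -590.4, 329.0]
tcp_rot: [-3.138, -0.0, 0.33]
contact_force: [0.3, -0.4, 0.4]
opening: 1.002
```

Emit:
move_arm(
  increments=[
    {"tx": 4.15, "ty": -1.95, "tz": 0, "rx": 0, "ry": 0, "rz": -5.5, "gripper": 1},
    {"tx": 4.3, "ty": -1.55, "tz": 0, "rx": 0, "ry": 0, "rz": -5.5, "gripper": 1},
    {"tx": 4.45, "ty": -1.15, "tz": 0, "rx": 0, "ry": 0, "rz": -5.5, "gripper": 1},
    {"tx": 4.55, "ty": -0.7, "tz": 0, "rx": 0, "ry": 0, "rz": -5.5, "gripper": 1},
    {"tx": 4.6, "ty": -0.25, "tz": 0, "rx": 0, "ry": 0, "rz": -5.4, "gripper": 1},
    {"tx": 4.6, "ty": 0.15, "tz": 0, "rx": 0, "ry": 0, "rz": -5.5, "gripper": 1},
  ],
)

```text
clock: 1.65
eef_pos: [401.1, -397.7, 329.5]
tcp_rot: [3.141, 0.0, 0.908]
contact_force: [0.6, -1.0, -0.3]
opening: 0.996
```

Emit:
move_arm(
  increments=[
    {"tx": 3.9, "ty": -0.1, "tz": 0, "rx": 0, "ry": 0, "rz": -4.1, "gripper": 1},
    {"tx": 3.9, "ty": 0.2, "tz": 0, "rx": 0, "ry": 0, "rz": -4.1, "gripper": 1},
    {"tx": 3.9, "ty": 0.5, "tz": 0, "rx": 0, "ry": 0, "rz": -4.1, "gripper": 1},
    {"tx": 3.85, "ty": 0.75, "tz": 0, "rx": 0, "ry": 0, "rz": -4.1, "gripper": 1},
    {"tx": 3.8, "ty": 1.05, "tz": 0, "rx": 0, "ry": 0, "rz": -4.1, "gripper": 1},
    {"tx": 3.7, "ty": 1.3, "tz": 0, "rx": 0, "ry": 0, "rz": -4.0, "gripper": 1},
    {"tx": 3.6, "ty": 1.55, "tz": 0, "rx": 0, "ry": 0, "rz": -4.1, "gripper": 1},
    {"tx": 3.5, "ty": 1.8, "tz": 0, "rx": 0, "ry": 0, "rz": -4.0, "gripper": 1},
    {"tx": 0, "ty": 0, "tz": 0, "rx": 0, "ry": 0, "rz": 0, "gripper": 1},
    {"tx": 0, "ty": 0, "tz": 0, "rx": 0, "ry": 0, "rz": 0, "gripper": 1},
  ],
)

```text
clock: 2.65
eef_pos: [589.1, -147.9, 329.0]
tcp_rot: [-3.141, 0.0, 1.474]
contact_force: [-0.8, -0.9, -0.5]
opening: 1.001
```

```bash
python3 w.py w2
```

```text
[ 589.1 -147.9  329. ] [-3.1  0.   1.5] [-0.8 -0.9 -0.5]
grip 448 [ 616.9 -200.9  140.1] [ 624.7 -191.9  168.9] [ 633.3 -187.9  181.4] yaw 0.025 [3.6 4.8]
griptop 219 [ 617.1 -200.9  176. ] [ 625.1 -194.2  179.3] [ 632.9 -187.9  181.4] yaw -0.137 [3.5 4.5]
bail 345 [ 594.2 -200.6   66. ] [ 624.4 -193.5  110.1] [ 656.3 -188.5  132.6] yaw -0.109 [ 1.7 23. ]
rim 249 [ 595.4 -223.9   56. ] [ 627.8 -186.5   59.4] [ 655.9 -165.3   62.6] yaw -0.533 [18.4 19.7]
```

View pics/w2.png

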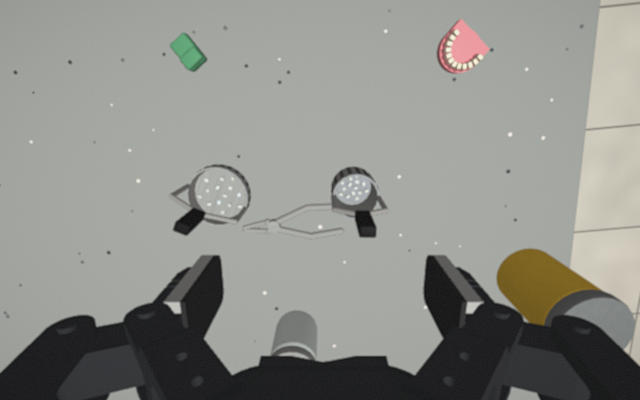

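The wrist view shows the deep basket at (355,190) with its grip at (367,222), and the shallow one at (220,195). There is also a yellow/grey can at about (560,290), so I'll check its clearance.

```bash
python3 - <<'E'
from w import *
s=r.sense();im,d=r.grab_frame('wrist');X,u,v=wcloud(d,s)
b=(u>495)&(v>248)&(v<350)&(X[:,2]>5);print(np.percentile(X[b],[1,50,99],axis=0))
b=(u>270)&(u<320)&(v>305)&(v<355)&(X[:,2]>5);print(np.percentile(X[b],[1,50,99],axis=0))
z=np.load('scene.npz')['d'];Y=cloud('scene',z,np.ones(z.shape,bool));b=(Y[:,2]>5)&(Y[:,0]>550)&(Y[:,0]<800)&(Y[:,1]<-230)&(Y[:,1]>-400);print(b.sum(),Y[b].min(0) if b.any() else '',Y[b].max(0) if b.any() else '')
y=np.pi/2-.11
plan([((625.2,-194.3,230),y,4),((625.2,-194.3,146),y,4)])
E
```

```text
[[ 634.3 -377.8    9.3]
 [ 842.  -318.4  138.8]
 [ 919.2 -139.2  401.4]]
[[ 491.4 -415.3    7.1]
 [ 525.9 -390.    57.2]
 [ 552.3 -385.3   99.1]]
21 [ 554.4 -360.8    5.3] [ 606.8 -255.8   12.7]
[{tx: -1.03, ty: 1.03, tz: 2.48, rz: 0.2}, {tx: -1.03, ty: 1.03, tz: 2.48, rz: 0.1}, {tx: -1.03, ty: 1.03, tz: 2.48, rz: 0.2}, {tx: -1.02, ty: 1.04, tz: 2.48, rz: 0.1}]
[{tz: 2.1}, {tz: 2.1}, {tz: 2.1}, {tx: 0.01, tz: 2.1}]
```

Emit:
move_arm(
  increments=[
    {"tx": -1.0, "ty": 1.0, "tz": 2.5, "rx": 0, "ry": 0, "rz": 0.2, "gripper": 1},
    {"tx": -1.0, "ty": 1.0, "tz": 2.5, "rx": 0, "ry": 0, "rz": 0.2, "gripper": 1},
    {"tx": -1.0, "ty": 1.1, "tz": 2.5, "rx": 0, "ry": 0, "rz": 0.2, "gripper": 1},
    {"tx": -1.1, "ty": 1.0, "tz": 2.5, "rx": 0, "ry": 0, "rz": 0, "gripper": 1},
    {"tx": 0, "ty": 0, "tz": 0, "rx": 0, "ry": 0, "rz": 0, "gripper": 1},
    {"tx": 0, "ty": 0, "tz": 0, "rx": 0, "ry": 0, "rz": 0, "gripper": 1},
  ],
)

```text
clock: 3.35
eef_pos: [624.7, -194.4, 229.4]
tcp_rot: [-3.14, -0.0, 1.46]
contact_force: [-0.1, 0.4, 0.5]
opening: 1.005
```

```bash
python3 w.py w3; python3 - <<'E'
from h import *
y=np.pi/2-.11
plan([((625.2,-194.3,145),y,5)])
E
```

```text
[ 624.7 -194.4  229.4] [-3.1 -0.   1.5] [-0.1  0.4  0.5]
grip 865 [ 617.4 -200.5  140.4] [ 625.7 -191.7  170.7] [ 633.6 -187.8  181.7] yaw -0.128 [3.5 4.5]
griptop 491 [ 617.4 -200.5  176.1] [ 625.5 -193.8  179.3] [ 633.5 -188.   181.7] yaw -0.126 [3.4 4.4]
bail 614 [ 594.6 -200.4   66.3] [ 625.4 -193.7  111.4] [ 656.5 -188.5  133. ] yaw -0.111 [ 1.7 22.6]
rim 424 [ 596.2 -222.3   56.2] [ 627.  -185.4   59.5] [ 655.7 -165.3   62.7] yaw -0.061 [17.6 19.8]
[{tz: 1.71}, {tz: 1.71}, {tx: -0.01, tz: 1.71}, {tz: 1.71}, {tx: -0.01, ty: -0.01, tz: 1.7}]
```

View pics/w3.png

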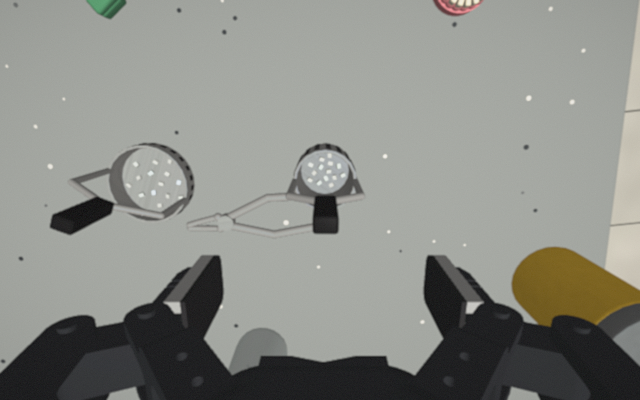

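The second wrist view agrees. The grip, at (325,215), is centred between the fingers. Next I descend and pinch.

Emit:
move_arm(
  increments=[
    {"tx": 0, "ty": 0, "tz": 1.7, "rx": 0, "ry": 0, "rz": 0, "gripper": 1},
    {"tx": 0, "ty": 0, "tz": 1.7, "rx": 0, "ry": 0, "rz": 0, "gripper": 1},
    {"tx": 0, "ty": 0, "tz": 1.7, "rx": 0, "ry": 0, "rz": 0, "gripper": 1},
    {"tx": 0, "ty": 0, "tz": 1.7, "rx": 0, "ry": 0, "rz": 0, "gripper": 1},
    {"tx": 0, "ty": 0, "tz": 1.7, "rx": 0, "ry": 0, "rz": 0, "gripper": 1},
    {"tx": 0, "ty": 0, "tz": 0, "rx": 0, "ry": 0, "rz": 0, "gripper": 0},
    {"tx": 0, "ty": 0, "tz": 0, "rx": 0, "ry": 0, "rz": 0, "gripper": 0},
    {"tx": 0, "ty": 0, "tz": 0, "rx": 0, "ry": 0, "rz": 0, "gripper": -0.3},
    {"tx": 0, "ty": 0, "tz": 0, "rx": 0, "ry": 0, "rz": 0, "gripper": -1},
    {"tx": 0, "ty": 0, "tz": 0, "rx": 0, "ry": 0, "rz": 0, "gripper": -1},
    {"tx": 0, "ty": 0, "tz": 0, "rx": 0, "ry": 0, "rz": 0, "gripper": -1},
    {"tx": 0, "ty": 0, "tz": 0, "rx": 0, "ry": 0, "rz": 0, "gripper": -1},
  ],
  squeeze=50,
)

```text
clock: 4.6
eef_pos: [626.1, -193.7, 145.5]
tcp_rot: [3.14, 0.0, 1.462]
contact_force: [-0.6, 0.9, 6.8]
opening: 0.178
```

Emit:
move_arm(
  increments=[
    {"tx": 0, "ty": 0, "tz": 0, "rx": 0, "ry": 0, "rz": 0, "gripper": -1},
    {"tx": 0, "ty": 0, "tz": 0, "rx": 0, "ry": 0, "rz": 0, "gripper": -1},
    {"tx": 0, "ty": 0, "tz": 0, "rx": 0, "ry": 0, "rz": 0, "gripper": -1},
  ],
)

```text
clock: 4.9
eef_pos: [626.1, -193.7, 145.4]
tcp_rot: [3.14, 0.0, 1.462]
contact_force: [-0.9, 0.5, 6.1]
opening: 0.176
```

Emit:
move_arm(
  increments=[
    {"tx": 0, "ty": 0, "tz": -1.0, "rx": 0, "ry": 0, "rz": 0, "gripper": -1},
    {"tx": 0, "ty": 0, "tz": -2.0, "rx": 0, "ry": 0, "rz": 0, "gripper": -1},
    {"tx": 0, "ty": 0, "tz": -3.0, "rx": 0, "ry": 0, "rz": 0, "gripper": -1},
    {"tx": 0, "ty": 0, "tz": -3.0, "rx": 0, "ry": 0, "rz": 0, "gripper": -1},
    {"tx": 0, "ty": 0, "tz": -3.0, "rx": 0, "ry": 0, "rz": 0, "gripper": -1},
    {"tx": 0, "ty": 0, "tz": -2.0, "rx": 0, "ry": 0, "rz": 0, "gripper": -1},
    {"tx": 0, "ty": 0, "tz": 0, "rx": 0, "ry": 0, "rz": 0, "gripper": -1},
    {"tx": 0, "ty": 0, "tz": 0, "rx": 0, "ry": 0, "rz": 0, "gripper": -1},
    {"tx": 0, "ty": 0, "tz": 0, "rx": 0, "ry": 0, "rz": 0, "gripper": -1},
  ],
)

```text
clock: 5.8
eef_pos: [624.5, -193.2, 282.4]
tcp_rot: [-3.139, -0.001, 1.463]
contact_force: [-1.1, 0.6, -3.9]
opening: 0.176
```

```bash
cat >> h.py <<'E'
def force(n=12):
    F=[]
    for i in range(n):
        r.grab_frame('top');F.append(r.sense()['contact_force'])
    F=np.array(F);print('force',F.mean(0).round(2),'se',(F.std(0)/n**.5).round(2),'clock',r.sense()['clock'])
E
python3 - <<'E'
from h import *
force(); plan([((594,19,286),np.pi/2+.155,8)])
E
```

```text
force [-0.09 -0.   -3.09] se [0.15 0.16 0.16] clock 6.4
[{tx: 2.6, ty: -0.68, tz: -0.02, rz: -1.9}, {tx: 2.62, ty: -0.59, tz: -0.02, rz: -1.9}, {tx: 2.64, ty: -0.5, tz: -0.02, rz: -1.9}, {tx: 2.65, ty: -0.42, tz: -0.02, rz: -1.9}, {tx: 2.67, ty: -0.33, tz: -0.02, rz: -1.9}, {tx: 2.67, ty: -0.24, tz: -0.02, rz: -1.9}, {tx: 2.68, ty: -0.15, tz: -0.03, rz: -1.8}, {tx: 2.69, ty: -0.07, tz: -0.02, rz: -1.9}]
```

Emit:
move_arm(
  increments=[
    {"tx": 2.6, "ty": -0.7, "tz": 0, "rx": 0, "ry": 0, "rz": -1.9, "gripper": -1},
    {"tx": 2.6, "ty": -0.6, "tz": 0, "rx": 0, "ry": 0, "rz": -1.9, "gripper": -1},
    {"tx": 2.65, "ty": -0.5, "tz": 0, "rx": 0, "ry": 0, "rz": -1.9, "gripper": -1},
    {"tx": 2.65, "ty": -0.4, "tz": 0, "rx": 0, "ry": 0, "rz": -1.9, "gripper": -1},
    {"tx": 2.65, "ty": -0.3, "tz": 0, "rx": 0, "ry": 0, "rz": -1.9, "gripper": -1},
    {"tx": 2.7, "ty": -0.25, "tz": 0, "rx": 0, "ry": 0, "rz": -1.9, "gripper": -1},
    {"tx": 2.7, "ty": -0.15, "tz": 0, "rx": 0, "ry": 0, "rz": -1.8, "gripper": -1},
    {"tx": 2.7, "ty": -0.1, "tz": 0, "rx": 0, "ry": 0, "rz": -1.9, "gripper": -1},
    {"tx": 0, "ty": 0, "tz": 0, "rx": 0, "ry": 0, "rz": 0, "gripper": -1},
    {"tx": 0, "ty": 0, "tz": 0, "rx": 0, "ry": 0, "rz": 0, "gripper": -1},
  ],
)

```text
clock: 7.4
eef_pos: [593.8, 19.6, 284.5]
tcp_rot: [3.141, 0.0, 1.727]
contact_force: [-0.8, -0.4, -3.9]
opening: 0.177
```

```bash
python3 - <<'E'
from w import *
s=r.sense();im,d=r.grab_frame('wrist');X,u,v=wcloud(d,s);cv2.imwrite('pics/w4.png',im[...,::-1])
print(s['eef_pos'],s['tcp_rot'])
b=(X[:,2]>205)&(X[:,2]<270)&(X[:,1]>60)&(X[:,1]<300)&(abs(X[:,0]-570)<50);A=X[b]
L=cv2.fitLine(A[A[:,1]>125][:,:2].astype(np.float32),cv2.DIST_HUBER,0,.01,.01).ravel() if b.sum()>50 else 0;print(L)
for y in range(60,200,5):
    t=A[(A[:,1]>=y)&(A[:,1]<y+5)]
    if len(t):print(y,len(t),np.median(t,0),t[:,0].min(),t[:,0].max(),t[:,2].max())
for q in r.place_of('cradle','wrist')[:1]:
    row,col=map(int,q['location']);k=np.argmin((u-col)**2+(v-row)**2);print('cradle px',q,X[k])
# basket bail
b=(X[:,2]>205)&(X[:,2]<275)&(abs(X[:,1]-19)<12)&(abs(X[:,0]-594)<45);A=X[b]
if len(A)>5: w,V=np.linalg.eigh(np.cov(A[:,:2].T));print('bail',len(A),A.min(0),A.mean(0),A.max(0),np.arctan(V[1,1]/V[0,1]))
E
```

```text
[593.8  19.6 284.5] [3.1 0.  1.7]
[  0.5  -0.9 574.7 131.1]
70 23 [582.7  74.6 251.2] 579.4732796244725 585.7079241613169 252.72250550906747
75 178 [582.5  77.8 252.7] 577.7373278505656 587.4272708576707 254.60609201449526
80 202 [582.1  82.5 250.3] 576.7265482955895 586.9147867428134 254.35688733843415
85 188 [581.3  87.4 244.8] 576.3709894651952 586.1384749512899 249.88849077695352
90 176 [580.6  92.5 239.3] 575.4649430027479 585.4750665339881 244.39348727986768
95 172 [579.7  97.5 233.5] 574.6088213917598 584.7841414344304 238.46280284069155
100 185 [579.  102.5 233.5] 574.0009051857082 583.990382356699 236.64594979902344
105 195 [578.2 107.5 236.1] 573.2851646400258 583.1612438691187 239.11453920772826
110 213 [577.4 112.6 238.3] 572.0833316047042 582.3212314699026 241.79149651075883
115 233 [576.7 117.5 241. ] 571.4619399432509 582.0113926368655 244.55545016102863
120 223 [576.  122.5 242.1] 570.7260705672747 581.1160908044501 244.56473393228669
125 218 [575.1 127.6 241.4] 569.9323939159201 580.304187437555 244.1103620478993
130 219 [574.4 132.5 240.6] 569.242168025727 579.4712434873012 242.97348881210226
135 106 [574.6 136.1 239.9] 568.7652924277502 578.6594686316257 242.32604602818782
cradle px {'location': [85.0, 318.7], 'confidence': 0.88} [578.3  98.2 233.1]
bail 1249 [562.8  11.7 205. ] [593.5  20.6 248. ] [624.9  26.2 275. ] 0.1558825934630321
```

View pics/w4.png

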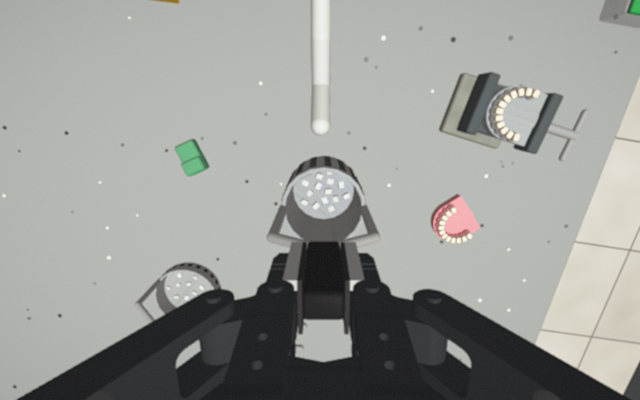

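The wrist view shows the rod tip at (320,127), straight ahead of the bail. The bail's yaw is 0.156, the V's seat surface is at about (579.5, 99.5, 234), and the tip top is at 254.6. That leaves about 12 mm of clearance over the tip.

Emit:
move_arm(
  increments=[
    {"tx": 0.6, "ty": -0.06, "tz": 0, "rx": 0, "ry": 0, "rz": 0, "gripper": -1},
    {"tx": 1.2, "ty": -0.06, "tz": 0, "rx": 0, "ry": 0, "rz": 0, "gripper": -1},
    {"tx": 1.2, "ty": -0.06, "tz": 0, "rx": 0, "ry": 0, "rz": 0, "gripper": -1},
    {"tx": 1.2, "ty": 0, "tz": 0, "rx": 0, "ry": 0, "rz": 0, "gripper": -1},
    {"tx": 1.2, "ty": 0, "tz": 0, "rx": 0, "ry": 0, "rz": 0, "gripper": -1},
    {"tx": 1.2, "ty": 0, "tz": 0, "rx": 0, "ry": 0, "rz": 0, "gripper": -1},
    {"tx": 0.9, "ty": 0, "tz": 0, "rx": 0, "ry": 0, "rz": 0, "gripper": -1},
    {"tx": 0.6, "ty": 0, "tz": 0, "rx": 0, "ry": 0, "rz": 0, "gripper": -1},
    {"tx": 0, "ty": 0, "tz": 0, "rx": 0, "ry": 0, "rz": 0, "gripper": -1},
    {"tx": 0, "ty": 0, "tz": 0, "rx": 0, "ry": 0, "rz": 0, "gripper": -1},
  ],
)

```text
clock: 8.5
eef_pos: [579.5, 99.0, 284.3]
tcp_rot: [3.142, 0.0, 1.726]
contact_force: [-0.6, -0.6, -4.4]
opening: 0.181
```

```bash
python3 - <<'E'
from w import *
force(4);s=r.sense();im,d=r.grab_frame('wrist');sc,_=r.grab_frame('scene')
print(s['eef_pos'],s['tcp_rot'])
a=cv2.resize(sc[170:290,290:460,::-1],(680,480),interpolation=cv2.INTER_CUBIC);cv2.imwrite('pics/s5.png',a)
E
```

```text
force [ 0.  -0.4 -3.3] se [0.1 0.1 0.2] clock 8.7
[579.5  98.6 284.3] [3.1 0.  1.7]
```

View pics/s5.png

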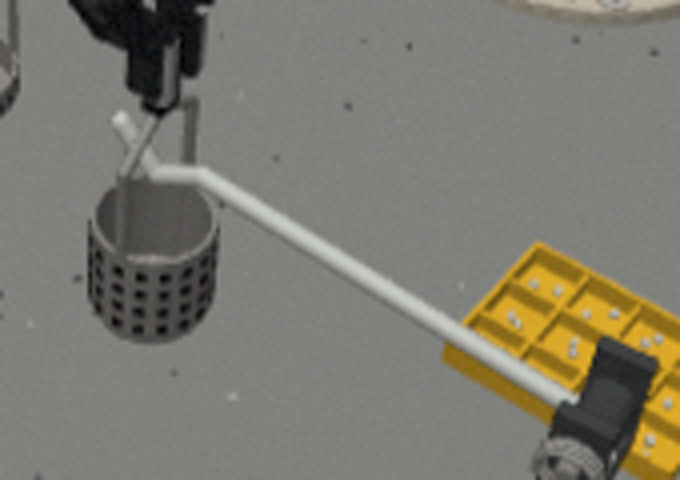

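The rod, with its tip at (120,118), now passes through the bail window with the bail above the V. Next I lower it.

Emit:
move_arm(
  increments=[
    {"tx": 0.05, "ty": 0, "tz": 0.8, "rx": 0, "ry": 0, "rz": 0, "gripper": -1},
    {"tx": 0, "ty": 0, "tz": 0.8, "rx": 0, "ry": 0, "rz": 0, "gripper": -1},
    {"tx": 0, "ty": 0, "tz": 0.8, "rx": 0, "ry": 0, "rz": 0, "gripper": -1},
    {"tx": 0, "ty": 0, "tz": 0.5, "rx": 0, "ry": 0, "rz": 0, "gripper": -1},
    {"tx": 0, "ty": 0, "tz": 0.4, "rx": 0, "ry": 0, "rz": 0, "gripper": -1},
    {"tx": 0, "ty": 0, "tz": 0.4, "rx": 0, "ry": 0, "rz": 0, "gripper": -1},
    {"tx": 0, "ty": 0, "tz": 0.4, "rx": 0, "ry": 0, "rz": 0, "gripper": -1},
    {"tx": 0, "ty": 0, "tz": 0.4, "rx": 0, "ry": 0, "rz": 0, "gripper": -1},
    {"tx": 0, "ty": 0, "tz": 0.3, "rx": 0, "ry": 0, "rz": 0, "gripper": -1},
    {"tx": 0, "ty": 0, "tz": 0, "rx": 0, "ry": 0, "rz": 0, "gripper": -1},
    {"tx": 0, "ty": 0, "tz": 0, "rx": 0, "ry": 0, "rz": 0, "gripper": -1},
    {"tx": 0, "ty": 0, "tz": 0, "rx": 0, "ry": 0, "rz": 0, "gripper": -1},
  ],
)

```text
clock: 10.0
eef_pos: [579.5, 99.4, 236.5]
tcp_rot: [3.141, 0.0, 1.726]
contact_force: [0.7, -1.2, -2.4]
opening: 0.173
```

```bash
cat > c.py <<'E'
from w import *
force(10);s=r.sense();im,d=r.grab_frame('wrist');X,u,v=wcloud(d,s);cv2.imwrite('pics/wl.png',im[...,::-1])
print(s['eef_pos'],s['tcp_rot'],s['opening'])
for c in('scene','top'):
    im,d=r.grab_frame(c);cv2.imwrite(f'pics/{c}l.png',im[...,::-1]);np.savez(c+'l.npz',d=d)
    m=np.zeros(d.shape,bool)
    bb=(300,195,455,290) if c=='scene' else (205,155,312,190)
    m[bb[1]:bb[3],bb[0]:bb[2]]=1;X=cloud(c,d,m);ax=np.array([-.155,.988]);P=(X[:,:2]-[579.5,99.5])
    t=P@ax;l=P@np.array([.988,.155]);k=(abs(l)<7)&(t>45)&(t<190)&(X[:,2]>120)
    b=np.polyfit(t[k],X[k,2],1);print(c,k.sum(),'slope',-b[0],'z at V by line',b[1])
E
python3 c.py
```

```text
force [ 0.7 -2.2 -1.4] se [0.2 0.2 0.1] clock 10.5
[579.4  99.5 236.3] [3.1 0.  1.7] 0.18271526960813125
scene 477 slope 0.09319967462528558 z at V by line 227.77420579572058
top 169 slope 0.08826659874857536 z at V by line 228.43867740685587
```

The V pushes the basket outward with about 2 N, so the bail rides on the inner slope. I'll shift it out a little.

Emit:
move_arm(
  increments=[
    {"tx": -0.1, "ty": 0, "tz": 0, "rx": 0, "ry": 0, "rz": 0, "gripper": -1},
    {"tx": -0.1, "ty": 0, "tz": 0, "rx": 0, "ry": 0, "rz": 0, "gripper": -1},
    {"tx": 0, "ty": 0, "tz": 0, "rx": 0, "ry": 0, "rz": 0, "gripper": -1},
    {"tx": 0, "ty": 0, "tz": 0, "rx": 0, "ry": 0, "rz": 0, "gripper": -1},
  ],
)

```text
clock: 11.05
eef_pos: [579.6, 98.1, 236.2]
tcp_rot: [-3.142, -0.001, 1.726]
contact_force: [-0.6, 4.0, -2.1]
opening: 0.177
```

```bash
python3 c.py
```

```text
force [-0.1  3.9 -2. ] se [0.1 0.1 0.1] clock 11.55
[579.6  97.6 236.3] [-3.1 -0.   1.7] 0.17642923296302707
scene 472 slope 0.08590422356785517 z at V by line 226.36197164183784
top 173 slope 0.08681467683032097 z at V by line 228.06784316878463
```

Emit:
move_arm(
  increments=[
    {"tx": 0.12, "ty": 0, "tz": 0, "rx": 0, "ry": 0, "rz": 0, "gripper": -1},
    {"tx": 0, "ty": 0, "tz": 0.3, "rx": 0, "ry": 0, "rz": 0, "gripper": -1},
    {"tx": 0, "ty": 0, "tz": 0.3, "rx": 0, "ry": 0, "rz": 0, "gripper": -1},
    {"tx": 0.01, "ty": 0, "tz": 0.3, "rx": 0, "ry": 0, "rz": 0, "gripper": -1},
    {"tx": 0.01, "ty": 0, "tz": 0.3, "rx": 0, "ry": 0, "rz": 0, "gripper": -1},
    {"tx": 0.01, "ty": 0, "tz": 0.3, "rx": 0, "ry": 0, "rz": 0, "gripper": -1},
    {"tx": 0.02, "ty": 0, "tz": 0.3, "rx": 0, "ry": 0, "rz": 0, "gripper": -1},
    {"tx": 0.02, "ty": 0, "tz": 0.3, "rx": 0, "ry": 0, "rz": 0, "gripper": -1},
    {"tx": 0, "ty": 0, "tz": 0, "rx": 0, "ry": 0, "rz": 0, "gripper": -1},
    {"tx": 0, "ty": 0, "tz": 0, "rx": 0, "ry": 0, "rz": 0, "gripper": -1},
    {"tx": 0, "ty": 0, "tz": 0, "rx": 0, "ry": 0, "rz": 0, "gripper": -1},
  ],
)

```text
clock: 12.8
eef_pos: [579.4, 99.2, 215.4]
tcp_rot: [3.142, 0.0, 1.726]
contact_force: [0.8, -4.0, -0.8]
opening: 0.178
```

```bash
python3 c.py
```

```text
force [ 0.9 -4.5 -0.8] se [0.2 0.1 0.1] clock 13.3
[579.4  99.3 215.3] [3.1 0.  1.7] 0.17809596159038482
scene 458 slope -0.004802181198566451 z at V by line 206.49106995556332
top 173 slope -0.01046932307265023 z at V by line 207.52161006679984
```

Emit:
move_arm(
  increments=[
    {"tx": -0.06, "ty": 0, "tz": 0, "rx": 0, "ry": 0, "rz": 0, "gripper": -1},
    {"tx": -0.06, "ty": 0, "tz": 0, "rx": 0, "ry": 0, "rz": 0, "gripper": -1},
    {"tx": 0, "ty": 0, "tz": 0, "rx": 0, "ry": 0, "rz": 0, "gripper": -1},
    {"tx": 0, "ty": 0, "tz": 0, "rx": 0, "ry": 0, "rz": 0, "gripper": -1},
  ],
)

```text
clock: 13.85
eef_pos: [579.5, 98.8, 215.3]
tcp_rot: [3.142, -0.001, 1.726]
contact_force: [0.4, 0.5, -0.3]
opening: 0.177
```

```bash
python3 c.py
```

```text
force [-0.1  2.2 -0.5] se [0.1 0.3 0.1] clock 14.35
[579.5  98.5 215.3] [ 3.1 -0.   1.7] 0.17498559255877524
scene 458 slope -0.004814482000756622 z at V by line 206.5339782481309
top 172 slope 0.002491000596560409 z at V by line 209.4147293452415
```

Emit:
move_arm(
  increments=[
    {"tx": 0.03, "ty": 0, "tz": 0.2, "rx": 0, "ry": 0, "rz": 0, "gripper": -1},
    {"tx": 0.03, "ty": 0, "tz": 0.2, "rx": 0, "ry": 0, "rz": 0, "gripper": -1},
    {"tx": 0.01, "ty": 0, "tz": 0.2, "rx": 0, "ry": 0, "rz": 0, "gripper": -1},
    {"tx": 0.01, "ty": 0, "tz": 0.1, "rx": 0, "ry": 0, "rz": 0, "gripper": -1},
    {"tx": 0, "ty": 0, "tz": 0, "rx": 0, "ry": 0, "rz": 0, "gripper": -1},
    {"tx": 0, "ty": 0, "tz": 0, "rx": 0, "ry": 0, "rz": 0, "gripper": -1},
    {"tx": 0, "ty": 0, "tz": 0, "rx": 0, "ry": 0, "rz": 0, "gripper": -1},
  ],
)

```text
clock: 15.2
eef_pos: [579.5, 99.0, 208.4]
tcp_rot: [3.141, 0.0, 1.726]
contact_force: [-0.3, 1.7, 0.2]
opening: 0.179
```

```bash
sed -i 's/force(10)/force(20)/' c.py; python3 c.py
```

```text
force [ 0.8  1.5 -0.2] se [0.1 0.1 0.1] clock 16.2
[579.5  99.  208.3] [3.1 0.  1.7] 0.18046364928054448
scene 460 slope -0.034582181044348695 z at V by line 199.92793140672003
top 174 slope -0.03665056265359988 z at V by line 201.29869072053816
```

Emit:
move_arm(
  increments=[
    {"tx": 0.03, "ty": 0, "tz": 0.1, "rx": 0, "ry": 0, "rz": 0, "gripper": -1},
    {"tx": 0.02, "ty": 0, "tz": 0.1, "rx": 0, "ry": 0, "rz": 0, "gripper": -1},
    {"tx": 0, "ty": 0, "tz": 0.05, "rx": 0, "ry": 0, "rz": 0, "gripper": -1},
    {"tx": 0, "ty": 0, "tz": 0, "rx": 0, "ry": 0, "rz": 0, "gripper": -1},
    {"tx": 0, "ty": 0, "tz": 0, "rx": 0, "ry": 0, "rz": 0, "gripper": -1},
    {"tx": 0, "ty": 0, "tz": 0, "rx": 0, "ry": 0, "rz": 0, "gripper": -1},
  ],
)

```text
clock: 16.95
eef_pos: [579.4, 99.4, 205.8]
tcp_rot: [-3.142, 0.0, 1.726]
contact_force: [1.5, -1.0, 0.4]
opening: 0.179
```

```bash
python3 c.py; python3 - <<'E'
import cv2,numpy as np
a=cv2.imread('pics/scenel.png')[170:290,290:460];cv2.imwrite('pics/s6.png',cv2.resize(a,(680,480),interpolation=cv2.INTER_CUBIC))
E
```

```text
force [ 1.9 -2.  -0.2] se [0.1 0.1 0.1] clock 17.95
[579.4  99.5 205.8] [-3.1  0.   1.7] 0.175405304968118
scene 450 slope -0.0446543838490193 z at V by line 197.56116588410222
top 169 slope -0.040026247961421284 z at V by line 200.038132107383
```

View pics/s6.png

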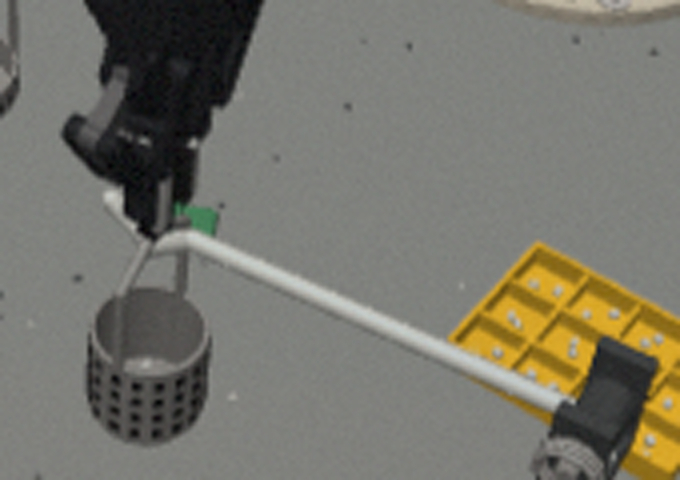

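The bail sits in the V at (150,240) and the arm carries essentially the whole weight. I'll relieve the side load, check once more and release gently.

Emit:
move_arm(
  increments=[
    {"tx": -0.03, "ty": 0.03, "tz": 0, "rx": 0, "ry": 0, "rz": 0, "gripper": -1},
    {"tx": 0, "ty": 0.02, "tz": 0.05, "rx": 0, "ry": 0, "rz": 0, "gripper": -1},
    {"tx": 0, "ty": 0, "tz": 0, "rx": 0, "ry": 0, "rz": 0, "gripper": -1},
    {"tx": 0, "ty": 0, "tz": 0, "rx": 0, "ry": 0, "rz": 0, "gripper": -1},
    {"tx": 0, "ty": 0, "tz": 0, "rx": 0, "ry": 0, "rz": 0, "gripper": -1},
  ],
)

```text
clock: 18.6
eef_pos: [579.6, 99.4, 205.2]
tcp_rot: [-3.141, -0.0, 1.726]
contact_force: [-0.3, -0.5, -0.2]
opening: 0.18
```

```bash
python3 c.py
```

```text
force [-2.1 -0.1  0. ] se [0.2 0.1 0.1] clock 19.6
[579.8  99.4 205.2] [-3.1 -0.   1.7] 0.17921814184374033
scene 454 slope -0.0494122793712236 z at V by line 196.76360588810635
top 172 slope -0.05167030805583146 z at V by line 198.3927405580895
```

Emit:
move_arm(
  increments=[
    {"tx": 0, "ty": -0.03, "tz": 0, "rx": 0, "ry": 0, "rz": 0, "gripper": -1},
    {"tx": 0, "ty": 0, "tz": 0, "rx": 0, "ry": 0, "rz": 0, "gripper": -1},
    {"tx": 0, "ty": 0, "tz": 0, "rx": 0, "ry": 0, "rz": 0, "gripper": -1},
    {"tx": 0, "ty": 0, "tz": 0, "rx": 0, "ry": 0, "rz": 0, "gripper": -1},
  ],
  squeeze=20,
)

```text
clock: 20.15
eef_pos: [579.7, 99.3, 205.3]
tcp_rot: [3.141, -0.0, 1.726]
contact_force: [-2.2, 0.7, 0.9]
opening: 0.18
```

Emit:
move_arm(
  increments=[
    {"tx": 0, "ty": 0, "tz": 0, "rx": 0, "ry": 0, "rz": 0, "gripper": -0.64},
    {"tx": 0, "ty": 0, "tz": 0, "rx": 0, "ry": 0, "rz": 0, "gripper": -0.6},
    {"tx": 0, "ty": 0, "tz": 0, "rx": 0, "ry": 0, "rz": 0, "gripper": -0.55},
    {"tx": 0, "ty": 0, "tz": 0, "rx": 0, "ry": 0, "rz": 0, "gripper": -0.5},
    {"tx": 0, "ty": 0, "tz": 0, "rx": 0, "ry": 0, "rz": 0, "gripper": -0.4},
    {"tx": 0, "ty": 0, "tz": 0, "rx": 0, "ry": 0, "rz": 0, "gripper": -0.3},
    {"tx": 0, "ty": 0, "tz": 0, "rx": 0, "ry": 0, "rz": 0, "gripper": -0.1},
    {"tx": 0, "ty": 0, "tz": 0, "rx": 0, "ry": 0, "rz": 0, "gripper": 0},
    {"tx": 0, "ty": 0, "tz": 0, "rx": 0, "ry": 0, "rz": 0, "gripper": 0},
  ],
)

```text
clock: 21.05
eef_pos: [579.6, 99.3, 205.3]
tcp_rot: [-3.142, 0.0, 1.726]
contact_force: [-0.7, -0.1, -0.2]
opening: 0.5
```

```bash
sed -i 's/force(20)/force(4)/' c.py; python3 c.py
```

```text
force [ 0.4 -0.2  0.1] se [0.1 0.3 0.2] clock 21.25
[579.6  99.2 205.3] [-3.1 -0.   1.7] 0.49945293296053883
scene 454 slope -0.05472755678275337 z at V by line 195.47529738779565
top 174 slope -0.053875381308232814 z at V by line 197.29855000002686
```

View pics/wl.png

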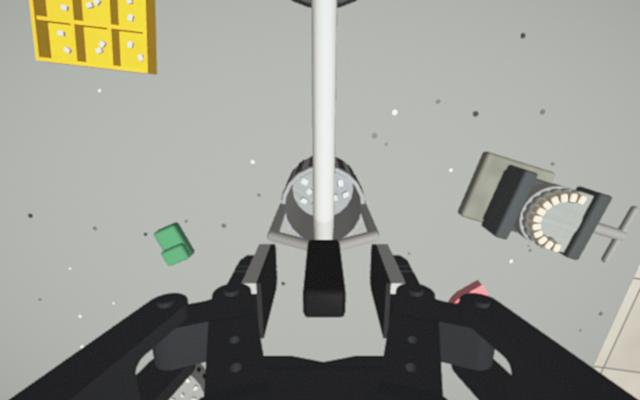

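The basket hangs free with about 12 mm of gap on each side of the grip at (324,280), and the arm moved only about 1 mm. Now I withdraw upward.

Emit:
move_arm(
  increments=[
    {"tx": 0, "ty": 0, "tz": -0.5, "rx": 0, "ry": 0, "rz": 0, "gripper": 0.2},
    {"tx": 0, "ty": 0, "tz": -1.0, "rx": 0, "ry": 0, "rz": 0, "gripper": 0.2},
    {"tx": 0, "ty": 0, "tz": -1.5, "rx": 0, "ry": 0, "rz": 0, "gripper": 0.2},
    {"tx": 0, "ty": 0, "tz": -2.0, "rx": 0, "ry": 0, "rz": 0, "gripper": 0.2},
    {"tx": 0, "ty": 0, "tz": -2.5, "rx": 0, "ry": 0, "rz": 0, "gripper": 0.2},
    {"tx": 0, "ty": 0, "tz": -2.5, "rx": 0, "ry": 0, "rz": 0, "gripper": 0.2},
    {"tx": 0, "ty": 0, "tz": -2.5, "rx": 0, "ry": 0, "rz": 0, "gripper": 0.2},
    {"tx": 0, "ty": 0, "tz": -2.0, "rx": 0, "ry": 0, "rz": 0, "gripper": 0.2},
    {"tx": 0, "ty": 0, "tz": 0, "rx": 0, "ry": 0, "rz": 0, "gripper": 0.2},
    {"tx": 0, "ty": 0, "tz": 0, "rx": 0, "ry": 0, "rz": 0, "gripper": 0.2},
    {"tx": 0, "ty": 0, "tz": 0, "rx": 0, "ry": 0, "rz": 0, "gripper": 0.2},
  ],
)

```text
clock: 22.5
eef_pos: [579.1, 99.2, 349.6]
tcp_rot: [-3.14, 0.0, 1.726]
contact_force: [-0.5, 0.2, -1.1]
opening: 0.598
```

```bash
python3 c.py; sleep 0; python3 c.py; python3 - <<'E'
import cv2,numpy as np
a=cv2.imread('pics/scenel.png')[130:290,180:460];cv2.imwrite('pics/s7.png',cv2.resize(a,(784,448),interpolation=cv2.INTER_CUBIC))
E
```

```text
force [-0.1  0.  -0.3] se [0.1 0.3 0.1] clock 22.7
[579.3  99.2 349.5] [-3.1 -0.   1.7] 0.6003854526042611
scene 452 slope -0.05645386859343096 z at V by line 195.29430876337645
top 162 slope -0.042921602921869646 z at V by line 199.16971943241313
force [-0.2 -0.6 -0.1] se [0.2 0.3 0.3] clock 23.05
[579.6  99.3 350.2] [-3.1 -0.   1.7] 0.5948006567906406
scene 454 slope -0.054113568711242746 z at V by line 195.57727385416484
top 163 slope -0.06185098668214604 z at V by line 196.5078239157541
```

View pics/s7.png

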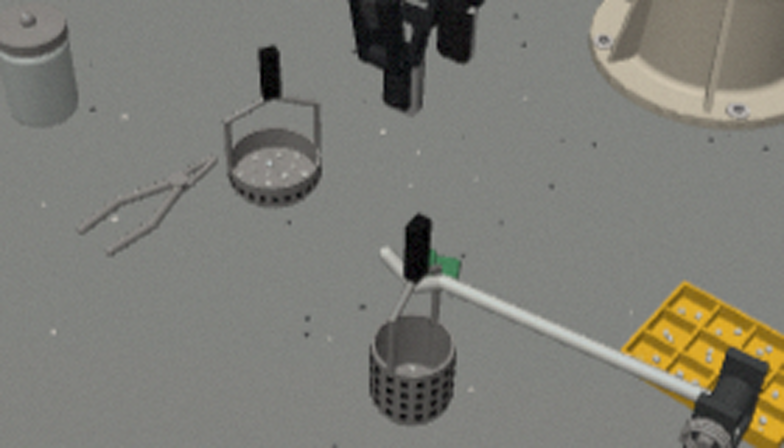

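The basket hangs at rest in the V at (420,280). The gripper is well clear and the shallow basket at (275,165) has not moved.

```bash
python3 -c "from rig import r; print(r.sense()['clock'], r.sign_off())"
```

```text
the job is handed in; nothing more can be done
23.2 None
```

The deep basket now hangs by its bail in the cradle's V, and I handed the job in at 23.2 s. I pinched it by its grip (wrist, scene and top views agreed to 1–2 mm) and brought the bail in over the rod tip. I then eased it down, trimming the side loads, until the wrist's vertical force read 0.0 ± 0.1 N. That was against about 3.1 N with the basket hanging free, so the arm carried the whole basket when I let go.

- **At rest:** the arm sank about 1 mm when I opened the fingers. Its slope in the scene camera then held at about −0.055 rad (sink about 0.23 rad). The top camera's slope was noisier, at −0.043 and −0.062.
- **Clear of everything:** the last picture shows the basket hanging in the V, the gripper well above it, and the shallow basket standing where it was.
- **What disagreed:** my first two move calls were refused for incomplete rows and moved nothing. A side force of about 2 N along the jaw direction was still there just before release, but I saw no jump when the fingers opened.

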